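# Set the sampler drive wheel to its start mark

## Robot

A 6-joint arm with a two-finger parallel gripper is mounted at the origin on a cart in front of the work surface, level with it; the furniture and walls round the work are solid. World frame = base frame: x ahead of the robot, y to its left, z up, the work surface at z = 0. Lengths are in m, angles in rad, forces in N, time in s.
With the tool pointing down it reaches from about 0.25 to 0.8 m from the base axis. Payload 3.9 kg.
Tool frame: the origin (TCP) lies between the finger pads; the fingertips stand 14 mm ahead of it and the grasp point (between the pads) lies 5 mm behind it; z points along the fingers, y is the line along which they close (so a half turn about z gives the same grasp; the last joint's range is limited). The gripper opens to 85 mm and grips with 20 to 120 N. Pads are 22 mm wide; open, the fingers measure 114 mm over their backs; the gripper's body (76 mm by 85 mm) begins 54 mm behind the grasp point. The pads swing forward as they close: fully open they stand 13 mm farther back than shut.
Start: joints at [1.23, 0.26, -0.138, 1.173, 0, 1.571], TCP at [0.175, 0.495, 0.218] pointing down, gripper open.
Joint ranges: [-2.78, 2.78], [-0.83, 1.72], [-1.28, 1.37], [-1.9, 2.12], [-1.57, 1.48], [-3.14, 3.14]. Speed limits (rad/s): [2.57, 2.57, 3.14, 3.14, 3.14, 3.14].

## Interface

Orientations are given as a rotation vector (axis times angle).
In Python, from workcell import bot gives the robot as it stands. The module is installed in compiled form; this text tells all that it offers.
- The arm moves only by the shell command python3 -m pendant 'ROWS' [FORCE]. ROWS is JSON, a list that holds one entry, the list of rows, each a list of 7 numbers: the closure in counts, from 0 (fully open) to 255 (shut), then the shift along the tool's x, y, z in cm, then the turn, a rotation vector about the tool's x, y, z in rad. A call has 1 to 10 rows; each row shifts and turns the commanded pose from where the row before left it, along the tool's axes as they then stand; what a row does not reach is not made up. A row lasts 1/10 s, in which the tool goes at most 50 mm and 8.59 degrees, less where a joint would pass 70% of its speed; a pose out of reach is approached as far as the arm can. A call with a gripper value outside its range is refused whole. The fingers move at their own pace and stop on an object; FORCE is the grip in N (left out, the last holds). Time passes only in rows, so rows that do not move let the fingers close. It gives the time, the measured TCP pose, the force, the opening and the grip force at its end, in the units of the state.
- bot.get_state(): the state, without advancing time (a new reading comes with each control period).
- bot.grab_frame(name): name is "scene" or "top" or "wrist"; returns a dict with "frame" (480x640x3 uint8, red, green, blue), "depth" (480x640 float32, m along the optical axis (not along the pixel's ray), 0 where there is no reading), "fov_y" (degrees; the focal length in pixels is half the picture's height over the tangent of half this angle, whatever the lens; pixels are square), "cx", "cy" (the principal point, pixels), "R" (3x3) and "t" (3): a world point X has camera coordinates R X + t. Camera axes: x right, y down, z forward; pixel columns grow to the right and rows downward; lengths in m; the calibration is good to about 2 mm. A picture is of the moment at which its call begins.
- bot.hand_in(): hands the job in; it is judged then, once.
The state is a dict: "time_s": time; "joint_positions": joint angles; "joint_velocities": joint speeds; "tau": joint torques, N m; "tcp_pos": TCP position; "orientation": TCP orientation; "ft_force": force on the tool from outside, world axes, zero at the start; "moment": the same for the moment, N m; "finger_gap": opening from 0.0 (shut) to 1.0 (fully open); "gripper_force": force on a finger pad.
Only numpy, scipy, OpenCV 4.12 (cv2) and the standard library are available. Lean on these libraries where they do the work, as an engineer would, in place of code of your own. Each camera call takes 0.05 s, during which the arm holds its last target. There are 200 camera calls.

## Task

Turn the aluminium wheel of the sampler drive by its rim until the red line engraved on the rim points straight at the tip of the fixed yellow pointer, then let go. It is too far for one grip, because the motor housing and the pointer stand in the hand's way: turn it part of the way, let go with the wheel at rest and the line still well short of the pointer, then take the rim afresh and finish. Leave the other things on the bench where they are.

Things in the scene. Friction and masses are not known exactly. Their poses are not given: they have to be found in the camera images.
- drive_base: sampler drive, fixed to the bench: white plate 262 mm (its x) by 180 mm (its y), top 20 mm above the bench, with the wheel, pointer (on its -x side) and grey motor (+x side). Origin on the bench below the wheel's axis; z up. The pointer's dark post spans x -112 to -100, y -11 to 11 mm, 62 mm high. A fixed nut, 30 mm across, 60 mm high, stands in the wheel's middle and does not turn
- motor_top (a point): centre of the grey motor housing's top, 114 mm from the wheel's axis and 80 mm above the bench, on the side opposite the pointer; the housing is 54 mm along the drive's x and 66 mm along its y, starting 12 mm outside the rim; a slim roller fills that gap
- wheel_center (a point): point on the wheel's axis, level with the rim's top, 66 mm above the bench. The wheel is an aluminium dish, open at the top, 150 mm across, with an upright rim wall 10 mm thick (radius 65 to 75 mm). Pinch the rim from above, one finger inside, one outside: inside, the wheel's floor is 36 mm above the bench, with 50 mm free between rim and nut; outside is the base plate, 20 mm above the bench
- mark (a point): outer top edge of the rim at the red line, 75 mm from the axis, 66 mm above the bench; turns with the wheel. The line is 6 mm wide, runs across the rim's top and down its outside, and is the only red mark on the wheel
- pointer_tip (a point): tip of the fixed yellow cone pointer, 78 mm from the wheel's axis, 56 mm above the bench; it points level at the axis and tapers from 12 mm at its post to 2 mm at the tip. Axes as the drive base's, so its y runs along the rim
- wheel (a joint): turn of the wheel about its upright axis, rad, anticlockwise from above positive; 0 (or any whole turn) when the red line faces the pointer. It turns either way with no stop nearby, resists with about 0.1 N m of friction (1.5 N at the rim) and stays where it is left. At the start the line is 2.5 to 3.14 rad from the pointer, to either side
- screwdriver: flat screwdriver with black handle, 23x178x23 mm, lying; loose bystander, to be left where it is; origin under its middle
- clamp_screw: spare chrome clamp screw, 27x27x17 mm; loose bystander, to be left where it is; origin under its middle
- timer: white bench timer, 58x66x20 mm; loose bystander, to be left where it is; origin under its middle
- vial_white: clear vial with white cap, 24 mm across, 56 mm tall; loose bystander, to be left where it is; origin under its middle
- vial_black: clear vial with black cap, 24 mm across, 56 mm tall; loose bystander, to be left where it is; origin under its middle
- spare_coil: tied coil of clear tubing, 66x67x21 mm, lying; loose bystander, to be left where it is; origin under its middle
- tape_roll: roll of paper tape, 90 mm across, 18 mm high, lying; loose bystander, to be left where it is; origin under its middle

How it is judged:
On the way, in this order (a step that is already met when the one before it is completed fails the run):
1. the wheel has been turned part of the way and let go at rest: the line has moved over 30 mm and is still over 20 mm from the pointer tip (distance of mark from where it was at the start of the episode above 0.03 m and horizontal distance between mark and pointer_tip above 0.02 m and contact force between the fingers and anything else below 0.1 N and velocity of joint wheel between -0.03 and 0.03 rad/s), for 0.2 s.
2. the red line faces the pointer (y of mark in the frame of pointer_tip between -0.004 and 0.004 m and distance between mark and pointer_tip below 0.03 m), for 0.2 s.
At the end, for the whole second after the job is handed in: the red line is within 4 mm, measured along the rim, of the pointer tip and on the pointer's side; the wheel is at rest and the fingers touch nothing (all of step 2 and contact force between the fingers and anything else below 0.1 N and velocity of joint wheel between -0.03 and 0.03 rad/s).
It fails at once if a bystander is shifted by more than 30 mm (distance of any of screwdriver, clamp_screw, timer, vial_white, vial_black, spare_coil, tape_roll from where it was at the start of the episode above 0.03 m).
It also fails if it takes over 72 s, if anything falls off the work surface, if the arm or the gripper's body presses on something with over 40 N, if the wrist force passes 120 N, or if a joint passes its speed limit or range.

## Working session

There is one attempt and no reset: what is moved stays moved. The work goes in short steps, Python scripts to look and compute and a shell command to move; the robot and the scene stay as the last step left them, time stands still between calls to the robot, and variables do not carry over. Pictures are saved under pics/ and viewed, at most 10 in all, crops included, and the job is handed in when it is done.

```bash
mkdir -p pics
python3 - <<'E'
from workcell import bot
import cv2
s=bot.get_state();print(s)
for n in("top","scene"):
    f=bot.grab_frame(n);cv2.imwrite(f"pics/{n}0.png",f["frame"][:,:,::-1]);print(n,f["fov_y"],f["cx"],f["cy"],f["R"],f["t"])
E
```

```text
{'time_s': 0.0, 'joint_positions': array([ 1.22995437e+00,  2.60683979e-01, -1.39365827e-01,  1.17270065e+00,
        2.40622364e-05,  1.57080770e+00]), 'joint_velocities': array([ 8.60136487e-04,  3.51125837e-04, -9.37592094e-05, -1.70756811e-03,
        1.25385519e-03,  7.83774485e-04]), 'tau': array([ 3.21107655e-04, -4.05676246e+01,  2.53924245e+01,  1.86755683e-02,
        2.50361718e-04, -1.13299441e-05]), 'tcp_pos': array([0.17525407, 0.49413664, 0.21696618]), 'orientation': array([-5.32762620e-01, -3.09572740e+00,  3.01831955e-03]), 'ft_force': array([-0.7557627 ,  0.02495429,  0.36375849]), 'moment': array([-0.02747889, -0.01530041,  0.02285327]), 'gripper_force': 0.0, 'finger_gap': 1.0016065760184694}
top 47.154535301954205 324.922709100217 240.87300589038946 [[-0.02341512 -0.99966477  0.01104938]
 [-0.99285139  0.02195879 -0.1173198 ]
 [ 0.11703784 -0.01371745 -0.99303272]] [0.02868448 0.52712595 1.39310288]
scene 49.59767366722577 323.0936376938489 236.43178009986818 [[ 0.81095732 -0.58504985 -0.00805545]
 [-0.26871542 -0.36017518 -0.89334532]
 [ 0.51975017  0.72662956 -0.44929861]] [-0.40158007  0.22108555  0.9491826 ]
```

View pics/top0.png

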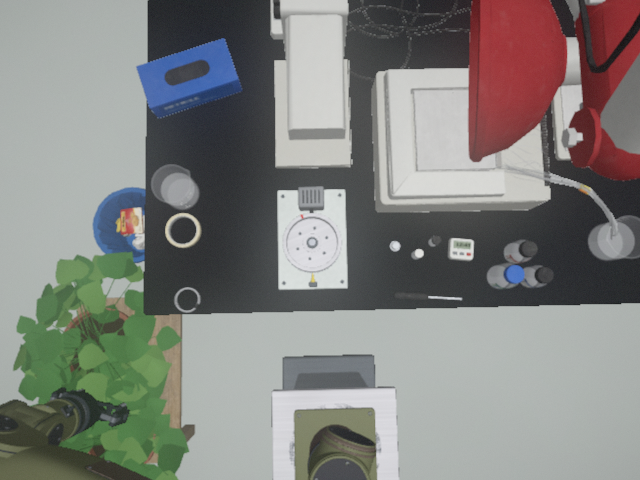

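The top view shows the drive upright at about (312,242), with the motor at (311,197), the pointer at (313,281) and the red mark near (302,216). Next I'll measure these and take a zoomed crop.

```bash
cat > h.py <<'E'
import numpy as np,cv2
from workcell import bot
def ray(f,u,v,z):
    F=240/np.tan(np.radians(f["fov_y"])/2);R=np.array(f["R"]);t=np.array(f["t"])
    d=R.T@np.array([(u-f["cx"])/F,(v-f["cy"])/F,1]);c=-R.T@t
    return c+d*(z-c[2])/d[2]
def proj(f,X):
    F=240/np.tan(np.radians(f["fov_y"])/2);p=np.array(f["R"])@X+f["t"]
    return np.array([f["cx"]+F*p[0]/p[2],f["cy"]+F*p[1]/p[2]])
def cloud(f):
    F=240/np.tan(np.radians(f["fov_y"])/2);v,u=np.mgrid[:480,:640];d=f["depth"]
    P=np.stack([(u-f["cx"])/F*d,(v-f["cy"])/F*d,d],-1)
    return (P-f["t"])@np.array(f["R"])
def hsv(f): return cv2.cvtColor(f["frame"],cv2.COLOR_RGB2HSV)
def red(f,sub):
    h=hsv(f);m=((h[...,0]<8)|(h[...,0]>172))&(h[...,1]>110)&(h[...,2]>60);m&=sub;return m
E
python3 - <<'E'
from h import *
f=bot.grab_frame("top");P=cloud(f)
box=np.zeros((480,640),bool);box[180:300,270:355]=1
m=red(f,box);v,u=np.nonzero(m);print("red",len(u),u.mean(),v.mean(),ray(f,u.mean(),v.mean(),.066))
h=hsv(f);m=(h[...,0]>18)&(h[...,0]<35)&(h[...,1]>120)&box;v,u=np.nonzero(m);print("yel",len(u),u.mean(),v.mean(),ray(f,u.mean(),v.mean(),.056),u.min(),u.max(),v.min(),v.max())
z=P[...,2]
for lo,hi,n in((.012,.028,"plate"),(.061,.071,"rim"),(.075,.085,"motor")):
    m=box&(z>lo)&(z<hi)&(f["depth"]>0);q=P[m];print(n,len(q),q.mean(0),q[:,:2].min(0),q[:,:2].max(0),cv2.minAreaRect((q[:,:2]*1000).astype(np.float32)))
    if n=="rim":
        A=np.c_[2*q[:,:2],np.ones(len(q))];b=(q[:,:2]**2).sum(1);s=np.linalg.lstsq(A,b,rcond=None)[0];print("circ",s[:2],np.sqrt(s[2]+s[0]**2+s[1]**2))
cv2.imwrite("pics/top1.png",cv2.resize(f["frame"][180:300,260:360,::-1],None,fx=5,fy=5,interpolation=cv2.INTER_CUBIC))
E
```

```text
red 3 301.6666666666667 216.0 [0.588341   0.07467244 0.066     ]
yel 7 312.42857142857144 278.7142857142857 [0.42929675 0.05078094 0.056     ] 312 313 277 280
plate 3377 [0.52825443 0.05192543 0.02045198] [ 0.40209742 -0.03800618] [0.66773731 0.15926826] ((534.7697143554688, 60.475284576416016), (197.08702087402344, 265.7150573730469), 89.89236450195312)
rim 724 [0.52446661 0.05237462 0.065964  ] [ 0.41283007 -0.02124243] [0.6656004 0.1258476] ((539.6170043945312, 45.74182891845703), (147.93276977539062, 248.9420928955078), 70.69503784179688)
circ [0.52385458 0.05150343] 0.07219379453115378
motor 448 [0.63674178 0.05094178 0.07894994] [0.61101959 0.0190046 ] [0.66398781 0.08312434] ((636.9758911132812, 51.115333557128906), (63.34678649902344, 52.91850280761719), 88.800048828125)
```

View pics/top1.png

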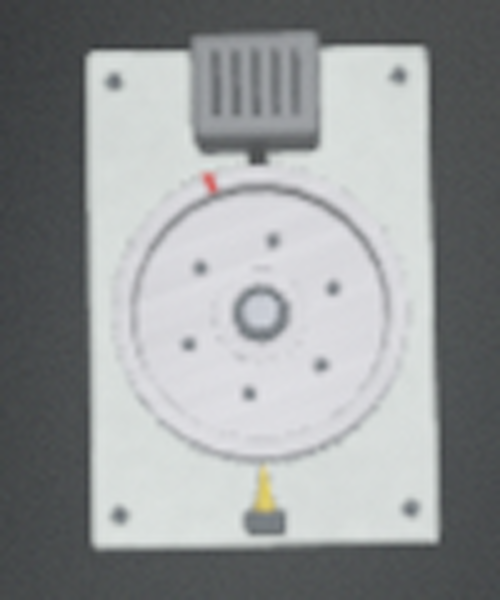

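View pics/scene0.png

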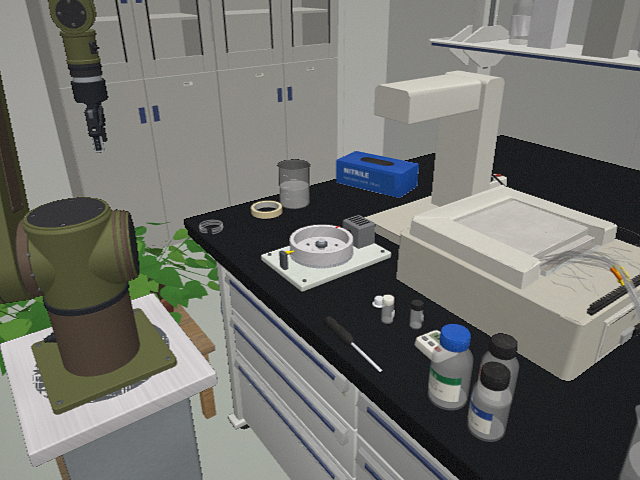

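The drive's axes match the world axes. The wheel centre is about (0.5235, 0.0515), and the fitted rim radius of 72 mm is plausible. The red line sits about 20° from the motor on the left (+y) side, so it needs roughly +160° anticlockwise. My plan is two sweeps of about 80° on the left side, from rim angle 50° to 130°.

```bash
python3 -m pendant '[[[130,-3.6,-1.7,0,0,0,0],[130,-3.6,-1.7,0,0,0,0],[130,-3.6,-1.7,0,0,0,0],[130,-3.6,-1.7,0,0,0,0],[130,-3.6,-1.7,0,0,0,0],[130,-3.6,-1.7,0,0,0,0],[130,-3.6,-1.7,0,0,0,0]]]' 30
cat >> h.py <<'E'
from scipy.spatial.transform import Rotation as Ro
def goto(x,y,z,psi):
    "shift (cm, tool axes) and turn about tool z (rad) to reach target with tool y at psi deg"
    s=bot.get_state();R=Ro.from_rotvec(s["orientation"]).as_matrix()
    c=np.radians(psi);T=np.c_[[np.sin(c),-np.cos(c),0],[np.cos(c),np.sin(c),0],[0,0,-1]]
    print("t",s["time_s"],"tcp",s["tcp_pos"],"psi",np.degrees(np.arctan2(R[1,1],R[0,1])),"j",s["joint_positions"].round(2),"F",s["ft_force"].round(1),s["gripper_force"],s["finger_gap"])
    print("shift cm",(R.T@(np.array([x,y,z])-s["tcp_pos"])*100).round(2),"turn",Ro.from_matrix(R.T@T).as_rotvec().round(3))
C=np.array([.5235,.0515])
def grip(a,z,r=.07,C=C):
    b=np.radians(a);goto(C[0]+r*np.cos(b),C[1]+r*np.sin(b),z,a)
E
python3 -c "
from h import *
grip(50,.217)"
```

```text
time_s: 0.85
tcp_pos: [0.374, 0.297, 0.2176]
orientation: [-0.533, -3.096, 0.0]
ft_force: [1.1, -0.2, -0.5]
finger_gap: 0.492
gripper_force: 0.0
t 0.85 tcp [0.37397154 0.29701861 0.21763213] psi 70.47997913458138 j [ 0.67  0.18 -0.25  1.15  0.    1.01] F [ 1.1 -0.2 -0.5] 0.0 0.49171044300239825Traceback (most recent call last):
  File "<string>", line 3, in <module>
    grip(50,.217)
    ~~~~^^^^^^^^^
  File "h.py", line 26, in grip
    b=np.radians(a);goto(C[0]+r*np.cos(b),C[1]+r*np.sin(b),z,a)
                    ~~~~^^^^^^^^^^^^^^^^^^^^^^^^^^^^^^^^^^^^^^^
  File "h.py", line 23, in goto
    print("shift cm",(R.T@(np.array([x,y,z])-s["tcp_pos"])*100).round(2),"turn",Ro.from_matrix(R.T@T).as_rotvec().round(3))
                                                                                ~~~~~~~~~~~~~~^^^^^^^
  File "scipy/spatial/transform/_rotation.pyx", line 1143, in scipy.spatial.transform._rotation.Rotation.from_matrix
ValueError: Non-positive determinant (left-handed or null coordinate frame) in rotation matrix 0: [[-9.36794502e-01 -3.49880018e-01 -1.84484071e-04]
 [-3.49880051e-01  9.36794486e-01  2.00949154e-04]
 [-1.02515567e-04 -2.52795358e-04  9.99999963e-01]].
```

```bash
sed -i 's/\[np.sin(c),-np.cos(c),0\]/[-np.sin(c),np.cos(c),0]/' h.py; python3 -c "
from h import *
grip(50,.217)"
```

```text
t 0.85 tcp [0.37397154 0.29701861 0.21763213] psi 70.47997913458138 j [ 0.67  0.18 -0.25  1.15  0.    1.01] F [ 1.1 -0.2 -0.5] 0.0 0.49171044300239825
shift cm [-24.75 -11.59   0.06] turn [-0.    -0.     0.357]
```

```bash
python3 -m pendant '[[[130,-3.54,-1.66,0,0,0,0],[130,-3.54,-1.66,0,0,0,0],[130,-3.54,-1.66,0,0,0,0],[130,-3.54,-1.66,0,0,0,0],[130,-3.54,-1.66,0,0,0,0],[130,-3.54,-1.66,0,0,0,0],[130,-3.5,-1.63,0,0,0,0.09],[130,0,0,0,0,0,0.13],[130,0,0,0,0,0,0.137],[130,0,0,0,0,0,0]]]'; python3 -c "
from h import *
grip(50,.057)
f=bot.grab_frame('wrist')
cv2.imwrite('pics/w0.png',f['frame'][:,:,::-1])
for p in ([*C,.06],[C[0],C[1]+.07,.066],[C[0]-.078,C[1],.056]): print(proj(f,np.array(p)))
"
```

```text
time_s: 1.85
tcp_pos: [0.5675, 0.106, 0.2172]
orientation: [-1.075, -2.951, 0.001]
ft_force: [0.6, 0.6, 0.2]
finger_gap: 0.491
gripper_force: 0.0
t 1.85 tcp [0.56754862 0.10597847 0.2171893 ] psi 49.983329204011305 j [ 0.18  0.35 -0.01  1.21  0.    0.88] F [0.6 0.6 0.2] 0.0 0.4908711719625531
shift cm [-1.400e-01  1.000e-02  1.602e+01] turn [-0.001 -0.001 -0.   ]
[222.53349661 211.29277461]
[293.59776899 149.97767332]
[148.19884916 127.90799647]
```

View pics/w0.png

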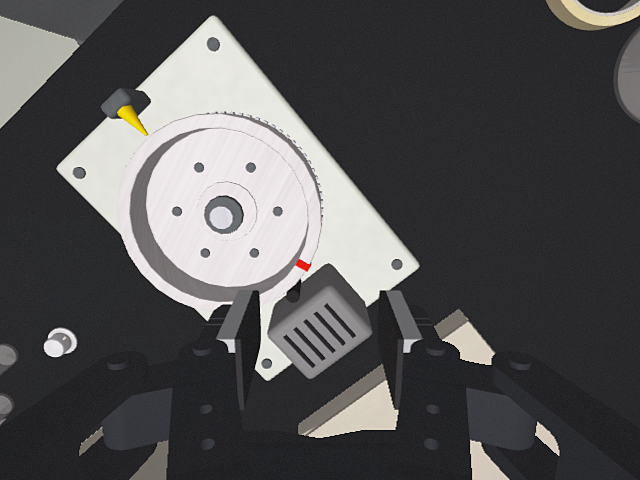

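The wrist view agrees with the calibration: the nut is at (222,213), the pointer tip at (147,134) and the red line at (303,265). I'll refine the centre and the line angle from this view.

```bash
cat >> h.py <<'E'
def look():
    f=bot.grab_frame("wrist");P=cloud(f);z=P[...,2];near=(f["depth"]>.1)&(np.hypot(P[...,0]-C[0],P[...,1]-C[1])<.1)
    q=P[near&(abs(z-.066)<.003)&(np.hypot(P[...,0]-C[0],P[...,1]-C[1])<.08)];A=np.c_[2*q[:,:2],np.ones(len(q))];s=np.linalg.lstsq(A,(q[:,:2]**2).sum(1),rcond=None)[0]
    c=s[:2];print("rim z",q[:,2].mean(),"circ",c,np.sqrt(s[2]+c@c),len(q))
    m=red(f,near&(z>.062));v,u=np.nonzero(m);r=ray(f,u.mean(),v.mean(),.066)[:2]-c if len(u) else np.zeros(2)
    h=hsv(f);near2=(np.hypot(P[...,0]-c[0]+.088,P[...,1]-c[1])<.02);m=(h[...,0]>18)&(h[...,0]<35)&(h[...,1]>120)&near2;v,x=np.nonzero(m)
    # cone axis line: fit of yellow pixels on plane z=.056
    if len(x)>10:
        pts=np.array([ray(f,a,b,.056)[:2] for a,b in zip(x,v)])-c;tip=pts[np.argsort(np.hypot(*pts.T))[:6]].mean(0);mid=pts.mean(0)
        pa=np.degrees(np.arctan2(tip[1],tip[0]))%360;print("tip r",np.hypot(*tip),"ang",pa,"mid ang",np.degrees(np.arctan2(mid[1],mid[0]))%360)
    if len(u): print("mark n",len(u),"r",np.hypot(*r),"ang",np.degrees(np.arctan2(r[1],r[0]))%360)
    return f
E
python3 -c "
from h import *
look()"
```

```text
rim z 0.06555851152631409 circ [0.52582927 0.04763292] 0.06943232774875388 7629
tip r 0.07834793297781247 ang 180.24199297936016 mid ang 180.25230881848717
mark n 106 r 0.07008372297899738 ang 19.644132127482013
```

```bash
sed -i 's/^C=.*/C=np.array([.5254,.0486])/' h.py; python3 -c "
from h import *
grip(50,.057)"; python3 -m pendant '[[[130,0,0,2.5,0,0,0],[130,0,0,2.5,0,0,0],[130,0,0,2.5,0,0,0],[130,0,0,0,0,0,0]]]'; python3 -c "
from h import *
look();grip(50,.057)"
```

```text
t 1.95 tcp [0.56736004 0.10650776 0.21748904] psi 50.185282321591494 j [ 0.19  0.35 -0.01  1.21  0.    0.88] F [ 0.4 -0.5 -0.4] 0.0 0.49171314460265525
shift cm [-0.52 -0.13 16.05] turn [-0.001 -0.     0.003]
time_s: 2.35
tcp_pos: [0.5644, 0.1063, 0.1395]
orientation: [-1.068, -2.948, 0.006]
ft_force: [-0.2, -0.6, -0.5]
finger_gap: 0.487
gripper_force: 0.0
rim z 0.06553697840690978 circ [0.52575505 0.0479454 ] 0.0692987838740856 12224
tip r 0.07813093089472803 ang 180.52907854129822 mid ang 180.39924063452779
mark n 183 r 0.07005579363723574 ang 19.37598035854102
t 2.4 tcp [0.56581734 0.10652176 0.1415187 ] psi 50.14202898783453 j [ 0.19  0.39 -0.15  1.03 -0.    0.88] F [ 0.3 -0.7  0.9] 0.0 0.48895099956669386
shift cm [-0.65 -0.01  8.45] turn [-0.003 -0.003  0.002]
```

```bash
python3 -m pendant '[[[130,-0.6,0,2.1,0,0,0],[130,0,0,2.1,0,0,0],[130,0,0,2.1,0,0,0],[130,0,0,2.0,0,0,0],[130,0,0,0,0,0,0],[255,0,0,0,0,0,0],[255,0,0,0,0,0,0],[255,0,0,0,0,0,0],[255,0,0,0,0,0,0],[255,0,0,0,0,0,0]]]' 30; python3 -c "
from h import *
grip(50,.057)"
```

```text
time_s: 3.4
tcp_pos: [0.5726, 0.1027, 0.0604]
orientation: [1.074, 2.951, 0.001]
ft_force: [-0.1, 0.8, -0.6]
finger_gap: 0.0
gripper_force: 0.0
t 3.4 tcp [0.57262273 0.10269467 0.0604262 ] psi 50.02246052936588 j [ 0.18  0.46 -0.26  0.84 -0.    0.88] F [-0.1  0.8 -0.6] 0.0 0.0004014206897273339
shift cm [ 0.14 -0.18  0.34] turn [0.001 0.001 0.   ]
```

```bash
python3 -c "
from h import *
f=look();cv2.imwrite('pics/w1.png',f['frame'][:,:,::-1])"
```

```text
rim z 0.0654919961959784 circ [0.5257286  0.04871399] 0.06869827267277331 13383
```

View pics/w1.png

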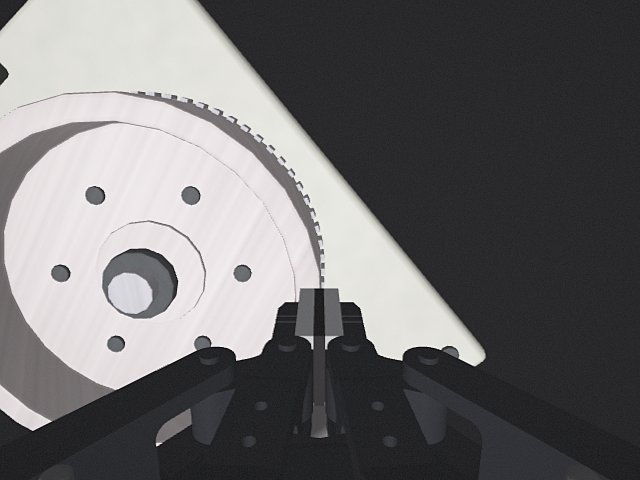

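The fingers shut without catching the rim: in the picture the tips sit at about (320,290), on the rim's outer edge. I'll check the tip position by depth.

```bash
python3 -c "
from h import *
f=bot.grab_frame('wrist');P=cloud(f)
for u,v in ((307,300),(320,292),(320,310),(335,300),(307,325),(335,325),(310,280),(310,270),(290,260),(330,280)): print(u,v,P[v,u].round(4),f['frame'][v,u], round(float(np.hypot(*(P[v,u,:2]-C))),4))
s=bot.get_state();p=s['tcp_pos'];print(p,proj(f,p),proj(f,p-[0,0,.014]))
"
```

```text
307 300 [0.5634 0.1069 0.0874] [102 101 104] 0.0696
320 292 [0.5664 0.1099 0.08  ] [25 28 26] 0.0738
320 310 [0.5658 0.1104 0.0957] [38 34 38] 0.0738
335 300 [0.5693 0.1138 0.0873] [101 102 104] 0.0786
307 325 [0.5637 0.1073 0.1048] [102 101 104] 0.0701
335 325 [0.5684 0.1136 0.1055] [102 102 107] 0.078
310 280 [0.565  0.1063 0.0657] [230 224 226] 0.07
310 270 [0.5623 0.1086 0.0646] [227 221 222] 0.0704
290 260 [0.5544 0.1057 0.0655] [204 193 195] 0.064
330 280 [0.5843 0.1015 0.0202] [229 229 223] 0.0791
[0.5723435  0.10263244 0.06006767] [315.28909276 293.8249334 ] [315.53745669 280.56836581]
```

```bash
python3 -c "
from h import *
f=bot.grab_frame('scene');p=bot.get_state()['tcp_pos'];u,v=proj(f,p).astype(int);print(u,v,proj(f,p-[0,0,.014]))
cv2.imwrite('pics/s1.png',cv2.resize(f['frame'][v-50:v+40,u-60:u+60,::-1],None,fx=6,fy=6,interpolation=cv2.INTER_CUBIC))"
```

```text
323 227 [323.92811164 232.17238659]
```

View pics/s1.png

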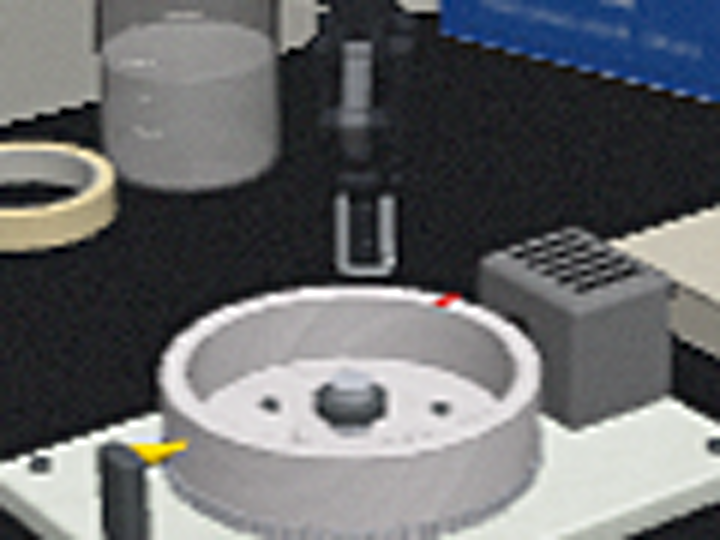

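The pads actually shut above the rim. Both the wrist depth and the scene view put the tips at z≈0.075, about 30 mm higher than the reported TCP implies, and 2–3 mm too far out. I'll open, move in and down by that amount, and close again.

```bash
python3 -m pendant '[[[130,0,0,0,0,0,0],[130,0,-0.25,0,0,0,0],[130,0,0,0,0,0,0],[130,0,0,0,0,0,0],[130,0,0,0,0,0,0],[130,0,0,1.0,0,0,0],[130,0,0,1.0,0,0,0],[130,0,0,0.9,0,0,0],[130,0,0,0,0,0,0]]]'; python3 -m pendant '[[[255,0,0,0,0,0,0],[255,0,0,0,0,0,0],[255,0,0,0,0,0,0],[255,0,0,0,0,0,0],[255,0,0,0,0,0,0],[255,0,0,0,0,0,0]]]' 30; python3 -c "
from h import *
grip(50,.057)"
```

```text
time_s: 4.45
tcp_pos: [0.5688, 0.1004, 0.0286]
orientation: [-1.073, -2.949, 0.003]
ft_force: [0.6, 0.3, -0.7]
finger_gap: 0.49
gripper_force: 0.0
time_s: 5.05
tcp_pos: [0.5691, 0.0989, 0.0309]
orientation: [-1.075, -2.951, 0.006]
ft_force: [-2.6, -3.7, 2.2]
finger_gap: 0.112
gripper_force: 31.5
t 5.05 tcp [0.5691114  0.09891222 0.0309371 ] psi 49.97976808089242 j [ 0.17  0.49 -0.31  0.78 -0.    0.87] F [-2.6 -3.7  2.2] 31.480244994163513 0.11174958782534854
shift cm [ 0.11  0.33 -2.61] turn [-0.004  0.    -0.   ]
```

The grip is good: 9.5 mm opening and 31 N. I'll sweep anticlockwise 5° per row about the wheel axis.

```bash
python3 -m pendant '[[[255,0.61,-0.027,0,0,0,-0.0873],[255,0.61,-0.027,0,0,0,-0.0873],[255,0.61,-0.027,0,0,0,-0.0873],[255,0.61,-0.027,0,0,0,-0.0873],[255,0.61,-0.027,0,0,0,-0.0873],[255,0.61,-0.027,0,0,0,-0.0873],[255,0.61,-0.027,0,0,0,-0.0873],[255,0.61,-0.027,0,0,0,-0.0873],[255,0,0,0,0,0,0]]]'; python3 -c "
from h import *
grip(90,.031,C=np.array([.5241,.0453]))
look()"
```

```text
time_s: 5.95
tcp_pos: [0.5252, 0.1157, 0.0309]
orientation: [-0.001, 3.141, -0.005]
ft_force: [-0.2, -5.4, -1.4]
finger_gap: 0.108
gripper_force: 31.0
t 5.95 tcp [0.52519317 0.11569764 0.03092284] psi 90.02095009414703 j [ 0.22  0.43 -0.41  0.73 -0.    0.22] F [-0.2 -5.4 -1.4] 30.95148503780365 0.10750798775172511
shift cm [ 0.11 -0.04 -0.01] turn [-0.003  0.     0.   ]
rim z 0.0655578233048884 circ [0.52265005 0.05074024] 0.0659975021441576 18831
tip r 0.07490914276494541 ang 182.3452835274543 mid ang 182.13441496634732
mark n 128 r 0.07053576811870611 ang 58.20586836966464
```

```bash
python3 -m pendant '[[[255,0.61,-0.027,0,0,0,-0.0873],[255,0.61,-0.027,0,0,0,-0.0873],[255,0.61,-0.027,0,0,0,-0.0873],[255,0.61,-0.027,0,0,0,-0.0873],[255,0.61,-0.027,0,0,0,-0.0873],[255,0.61,-0.027,0,0,0,-0.0873],[255,0.61,-0.027,0,0,0,-0.0873],[255,0.61,-0.027,0,0,0,-0.0873],[255,0,0,0,0,0,0],[255,0,0,0,0,0,0]]]'; python3 -m pendant '[[[130,0,0,0,0,0,0],[130,0,0,0,0,0,0],[130,0,0,0,0,0,0],[130,0,0,0,0,0,0],[130,0,0,0,0,0,0],[130,0,0,0,0,0,0],[130,0,0,-1.5,0,0,0],[130,0,0,-2,0,0,0],[130,0,0,-1.5,0,0,0],[130,0,0,0,0,0,0]]]';python3 -c "
from h import *
f=look()
grip(130,.031,C=np.array([.5241,.0453]))
grip(50,.081,C=np.array([.5241,.0453]))
"
```

```text
time_s: 7.0
tcp_pos: [0.4811, 0.1005, 0.031]
orientation: [-1.071, 2.953, -0.001]
ft_force: [-1.1, -2.4, -1.3]
finger_gap: 0.116
gripper_force: 31.0
time_s: 8.0
tcp_pos: [0.4825, 0.101, 0.0827]
orientation: [-1.074, 2.948, -0.001]
ft_force: [-0.1, 0.8, 0.5]
finger_gap: 0.485
gripper_force: 0.0
rim z 0.06549399184996317 circ [0.524813   0.04747693] 0.06896708383970333 18452
tip r 0.07706048014879713 ang 180.16593776235038 mid ang 180.144447719201
mark n 299 r 0.06972626815757663 ang 98.96547168920542
t 8.05 tcp [0.48165551 0.1008471  0.08155055] psi 130.0456760887184 j [ 0.21  0.3  -0.46  0.81  0.   -0.49] F [0.9 0.2 0. ] 0.0 0.4936291772137189
shift cm [0.33 0.02 5.05] turn [-0.001  0.002  0.001]
t 8.05 tcp [0.48165551 0.1008471  0.08155055] psi 130.0456760887184 j [ 0.21  0.3  -0.46  0.81  0.   -0.49] F [0.9 0.2 0. ] 0.0 0.4936291772137189
shift cm [-6.57 -5.77  0.08] turn [1.000e-03 3.000e-03 1.397e+00]
```

Step 1 is done: the line is at 99°, at rest and released, with 81° left to the pointer. I'll swing back along the arc to 50° and take the rim again.

```bash
python3 -m pendant '[[[130,-0.974,-0.068,0,0,0,0.1396],[130,-0.974,-0.068,0,0,0,0.1396],[130,-0.974,-0.068,0,0,0,0.1396],[130,-0.974,-0.068,0,0,0,0.1396],[130,-0.974,-0.068,0,0,0,0.1396],[130,-0.974,-0.068,0,0,0,0.1396],[130,-0.974,-0.068,0,0,0,0.1396],[130,-0.974,-0.068,0,0,0,0.1396],[130,-0.974,-0.068,0,0,0,0.1396],[130,-0.974,-0.068,0,0,0,0.1396]]]'; python3 -m pendant '[[[130,0,0,0,0,0,0]]]'; python3 -c "
from h import *
f=look()
grip(50,.031,C=np.array([.5246,.0459]))
"
```

```text
time_s: 9.05
tcp_pos: [0.5702, 0.1005, 0.0793]
orientation: [-1.08, -2.948, 0.002]
ft_force: [-0.2, 0.0, -0.4]
finger_gap: 0.492
gripper_force: 0.0
time_s: 9.15
tcp_pos: [0.5709, 0.1001, 0.0794]
orientation: [-1.074, -2.951, 0.001]
ft_force: [0.5, -0.5, 0.1]
finger_gap: 0.489
gripper_force: 0.0
rim z 0.06552160882422277 circ [0.5260385  0.04844635] 0.06897765518547233 17114
tip r 0.07837765407225669 ang 180.47631506777725 mid ang 180.19528369542044
mark n 450 r 0.06927928598842432 ang 100.08520206249094
t 9.2 tcp [0.57009457 0.10042797 0.07952937] psi 50.181728826667296 j [ 0.17  0.44 -0.24  0.89  0.    0.87] F [-0.8 -0.4 -0.3] 0.0 0.48670422065901253
shift cm [-0.03 -0.1   4.85] turn [-0.001 -0.001  0.003]
```

```bash
python3 -m pendant '[[[130,0,-0.1,1.6,0,0,0],[130,0,0,1.6,0,0,0],[130,0,0,1.6,0,0,0],[130,0,0,0,0,0,0],[255,0,0,0,0,0,0],[255,0,0,0,0,0,0],[255,0,0,0,0,0,0],[255,0,0,0,0,0,0],[255,0,0,0,0,0,0],[255,0,0,0,0,0,0]]]' 30; python3 -m pendant '[[[255,0.61,-0.027,0,0,0,-0.0873],[255,0.61,-0.027,0,0,0,-0.0873],[255,0.61,-0.027,0,0,0,-0.0873],[255,0.61,-0.027,0,0,0,-0.0873],[255,0.61,-0.027,0,0,0,-0.0873],[255,0.61,-0.027,0,0,0,-0.0873],[255,0.61,-0.027,0,0,0,-0.0873],[255,0.61,-0.027,0,0,0,-0.0873],[255,0,0,0,0,0,0]]]'
python3 -m pendant '[[[255,0.61,-0.027,0,0,0,-0.0873],[255,0.61,-0.027,0,0,0,-0.0873],[255,0.61,-0.027,0,0,0,-0.0873],[255,0.61,-0.027,0,0,0,-0.0873],[255,0.61,-0.027,0,0,0,-0.0873],[255,0.61,-0.027,0,0,0,-0.0873],[255,0.61,-0.027,0,0,0,-0.0873],[255,0.61,-0.027,0,0,0,-0.0873],[255,0,0,0,0,0,0],[255,0,0,0,0,0,0]]]'; python3 -c "
from h import *
f=look();cv2.imwrite('pics/w2.png',f['frame'][:,:,::-1])
grip(130,.031,C=np.array([.5246,.0459]))
"
```

```text
time_s: 10.2
tcp_pos: [0.5686, 0.1004, 0.0335]
orientation: [-1.072, -2.951, -0.001]
ft_force: [-5.2, 0.8, 5.9]
finger_gap: 0.135
gripper_force: 28.7
time_s: 11.1
tcp_pos: [0.5228, 0.1165, 0.0335]
orientation: [0.004, -3.139, -0.001]
ft_force: [-6.5, 0.4, 5.8]
finger_gap: 0.132
gripper_force: 28.3
time_s: 12.1
tcp_pos: [0.4782, 0.099, 0.0335]
orientation: [1.075, -2.949, 0.0]
ft_force: [-5.9, -1.8, 8.2]
finger_gap: 0.131
gripper_force: 29.0
rim z 0.06558507038448493 circ [0.52094243 0.04776132] 0.06587754904842921 18517
tip r 0.07290357980432174 ang 180.4271481245992 mid ang 180.31816623202704
mark n 850 r 0.06559017467517494 ang 182.94729428076062
t 12.15 tcp [0.47822881 0.09903259 0.03346913] psi 130.05152371910128 j [ 0.2   0.36 -0.53  0.69 -0.   -0.49] F [-6.9 -1.6  7.5] 29.19457905862037 0.12910647559985128
shift cm [-0.14 -0.05  0.25] turn [ 0.001 -0.002  0.001]
```

View pics/w2.png

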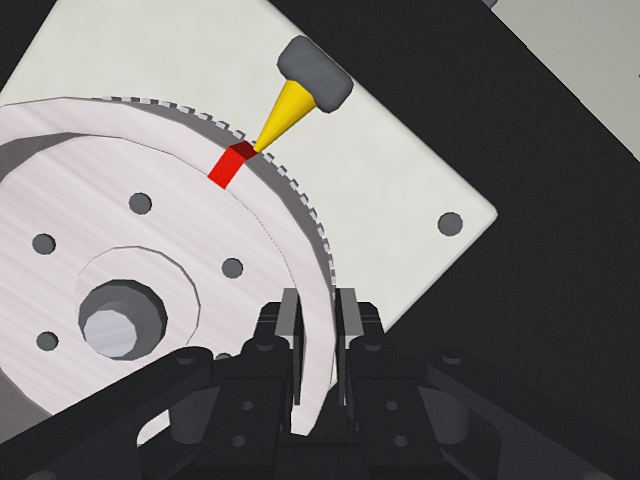

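The line is at about (230,165) and the tip at (258,150), close to each other. The circle fit is biased by the fingers in this view, so I'll compare lateral positions directly.

```bash
cat >> h.py <<'E'
def cmp(f):
    h=hsv(f);P=cloud(f);m=red(f,(abs(P[...,2]-.066)<.005)&(P[...,0]<.5))&(h[...,2]>190)
    v,u=np.nonzero(m);q=np.array([ray(f,a,b,.066)[:2] for a,b in zip(u,v)]);c,_,=q.mean(0),0
    d=np.linalg.svd(q-c)[2][0];d*=np.sign(d[0])
    y=(h[...,0]>18)&(h[...,0]<35)&(h[...,1]>120)&(abs(P[...,2]-.056)<.012);v,u=np.nonzero(y);t=np.array([ray(f,a,b,.056)[:2] for a,b in zip(u,v)])
    t=t[t[:,0]<.47];tip=t[np.argsort(-t[:,0])[:6]].mean(0);cen=t.mean(0)
    print("mark",c,"dir deg",np.degrees(np.arctan2(d[1],d[0])),"tip",tip,"cone mid",cen,"y diff mm",(c[1]-tip[1])*1e3,"n",len(q),len(t))
E
python3 -c "
from h import *
cmp(bot.grab_frame('wrist'));cmp(bot.grab_frame('top')) if 0 else 0"
```

```text
mark [0.45582343 0.04442323] dir deg 2.043990171085354 tip [0.44806058 0.04723539] cone mid [0.43379456 0.04727932] y diff mm -2.8121581739908583 n 798 1869
```

The line is 2–3 mm (about 2.1°) past the pointer. I'll turn back by that much, release, lift and check.

```bash
python3 -m pendant '[[[255,-0.13,0,0,0,0,0.0185],[255,-0.13,0,0,0,0,0.0185],[255,0,0,0,0,0,0],[255,0,0,0,0,0,0],[255,0,0,0,0,0,0]]]'; python3 -c "
from h import *
cmp(bot.grab_frame('wrist'))"; python3 -m pendant '[[[130,0,0,0,0,0,0],[130,0,0,0,0,0,0],[130,0,0,0,0,0,0],[130,0,0,0,0,0,0],[130,0,0,0,0,0,0],[130,0,0,-1.5,0,0,0],[130,0,0,-2,0,0,0],[130,0,0,-3,0,0,0],[130,0,0,-3,0,0,0],[130,0,0,0,0,0,0]]]'; python3 -c "
from h import *
f=look();cmp(f);cv2.imwrite('pics/w3.png',f['frame'][:,:,::-1])"
```

```text
time_s: 12.7
tcp_pos: [0.4805, 0.1009, 0.0335]
orientation: [1.02, -2.969, -0.0]
ft_force: [-4.8, -0.5, 8.0]
finger_gap: 0.129
gripper_force: 31.2
mark [0.45577419 0.04738942] dir deg -0.21472132584247625 tip [0.44799307 0.04745575] cone mid [0.43377243 0.04727329] y diff mm -0.06633484164072362 n 799 1900
time_s: 13.75
tcp_pos: [0.4854, 0.1021, 0.1317]
orientation: [-1.02, 2.963, -0.002]
ft_force: [0.6, 0.4, 0.3]
finger_gap: 0.491
gripper_force: 0.0
rim z 0.06554334451352517 circ [0.52541089 0.04715974] 0.06936021095702706 13801
tip r 0.07773085232293045 ang 180.0422511019318 mid ang 179.9396891593094
mark n 261 r 0.06977020101842547 ang 179.6799658535791
mark [0.45573198 0.04752525] dir deg -0.33530764296845306 tip [0.44768006 0.04710242] cone mid [0.43371908 0.04725521] y diff mm 0.4228335772613265 n 257 631
```

View pics/w3.png

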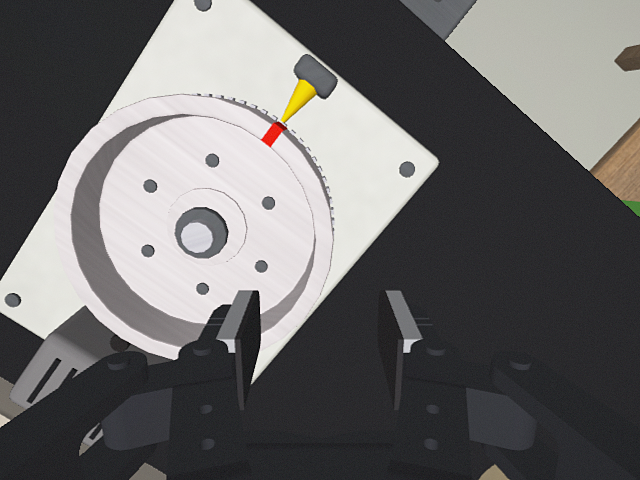

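The red line at (273,133) points straight at the cone tip at (284,122), within about 0.5 mm. The hand is clear and the fingers are free.

```bash
python3 -c "
from workcell import bot
print(bot.hand_in())"
```

```text
the job is handed in; nothing more can be done
None
```

I turned the wheel in two grips and left the red line about 0.5 mm from the pointer tip, measured along the rim, with the hand lifted clear; the job is handed in, but it returned no verdict.

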